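# Stack the stationery caddy on its lower tray

### The arm

A 7-joint arm with a two-finger parallel gripper is mounted at the origin on a cart in front of the work surface, level with it; the furniture and walls round the work are solid. World frame = base frame: x ahead of the robot, y to its left, z up, the work surface at z = 0. Lengths are in mm, angles in rad, forces in N, time in s.
With the tool pointing down it reaches from about 400 to 875 mm from the base axis. Payload 4.4 kg.
Tool frame: the origin (TCP) lies between the finger pads; the fingertips stand ctrl.tcp_to_tips ahead of it and the grasp point (between the pads) lies 8 mm behind it (ctrl.tcp_to_tips is the distance from the TCP to the fingertips, in mm); z points along the fingers, y is the direction in which the jaws open and shut (so a half turn about z gives the same grasp; the last joint's range is limited). The gripper opens to 85 mm and grips with 20 to 120 N. Pads are 22 mm wide; open, the fingers measure 114 mm over their backs; the gripper's body (76 mm by 85 mm) begins 54 mm behind the grasp point. The pads swing forward as they close: fully open they stand 13 mm farther back than shut.
Start: joints at [-1.372, 0.628, 0.038, 1.517, -0.027, 0.996, -0.02], TCP at [170.09, 627.365, 219.913] pointing down, gripper open.
Joint ranges: [-3.06, 3.06], [-0.37, 2.12], [-1.25, 1.32], [0.18, 2.47], [-1.1, 4.24], [0.23, 1.98], [-2.94, 2.94]. Speed limits (rad/s): [2.57, 2.57, 3.14, 3.14, 3.14, 3.14, 3.14].

### API

Orientations are given as [roll, pitch, yaw] about the fixed x, y, z axes, in that order (R = Rz(yaw) Ry(pitch) Rx(roll)).
In Python, from cell import ctrl gives the robot as it stands.
- The arm moves only by the tool send_rows, never from a script. Its argument "rows" is a list of rows, each an object of numbers: "x", "y", "z": the shift along the world's x, y, z in cm; "roll": the turn about the world's z in degrees; "claw": the closure, from 0 (fully open) to 1 (shut). A call has 1 to 5 rows; each row is the pose to reach, as a shift and turn from the pose commanded when the call began; what a row does not reach only later rows make up. A row lasts 1/12 s, in which the tool goes at most 41.7 mm and 7.16 degrees, less where a joint would pass 70% of its speed; a pose out of reach is approached as far as the arm can. A call with a gripper value outside its range is refused whole. The fingers move at their own pace and stop on an object; the grip force is fixed at half the most. Time passes only in rows, so rows that repeat a pose let the fingers close. It gives the time, the measured TCP pose, the force and the opening at its end, in the units of the state.
- ctrl.read_state(): the state, without advancing time (a new reading comes with each control period).
- ctrl.get_image(name): name is "scene" or "top" or "wrist"; returns (picture, depth): 480x640x3 uint8, blue, green, red; 480x640 float32, mm along the optical axis (not along the pixel's ray), 0 where there is no reading.
- ctrl.get_calibration(name): a dict with "intrinsics" (3x3 intrinsics, pixels), "T" (4x4, takes a point from camera to world coordinates). Camera axes: x right, y down, z forward; pixel columns grow to the right and rows downward; lengths in mm; the calibration is good to about 2 mm. A picture is of the moment at which its call begins: read the wrist's pose just before it. get_calibration takes no time and is no camera call; for the wrist camera it gives the pose at the moment of the call.
- ctrl.finish_job(): hands the job in, once; it reports no verdict.
Trained networks look in the newest picture that a camera, given by its name, has taken for a name from the list of things; names that differ only in an ending like _2 or _b are one class to them, and where a whole thing is asked for, a point or a joint stands for the part that bears it (a point fixed in the world has none). Each returns a list of dicts, best first, with "confidence" (0 to 1); they miss things now and then, are a little off and sometimes report something else, mostly with a low value. They report only what shows in the picture. A call takes as long as a camera call. They do not tell look-alikes from the thing itself.
- ctrl.recognise(camera, query): "uv" ([column, row] in pixels, amid what is visible of it).
- ctrl.regions_of(camera, query): "region" (480x640 bool, what is visible of it) and "uv" ([column, row] in pixels, amid what is visible of it).
- ctrl.place_of(camera, query): "uv" ([column, row] in pixels: a listed point, or the origin of a listed thing).
The state is a dict: "clock": time; "qpos": joint angles; "qd": joint speeds; "tau": joint torques, N m; "eef_pos": TCP position; "tool_rot": TCP orientation; "force": force on the tool from outside, world axes, zero at the start; "torque": the same for the moment, N m; "width": finger opening in mm.
Only numpy, scipy, OpenCV 4.12 (cv2) and the standard library are available. Lean on these libraries where they do the work, as an engineer would, in place of code of your own. Each camera call takes 0.05 s, during which the arm holds its last target. There are 200 camera calls.

### The job

Lift the blue stationery caddy by its wooden handle, keep its eraser and sharpener in it, and stack it gently on the grey tray: the four lugs under its corners must drop fully into the four sockets of the white rails, so that it sits level and flush on the rails, then let go. The rails can be set lengthwise and nobody has noted where they were left, so look or feel for the place where the lugs drop in; set it down without banging and do not disturb the mug, the round speaker and the tape roll near it.

Things in the scene. Friction and masses are not known exactly. Their poses are not given: they have to be found in the camera images.
- tray: Blue caddy, loose, about 0.35 kg, 120 (x) x 170 (y) mm, walls 4 mm thick to 48 mm height, wooden handle bar over the middle. Origin: its centre at the level of the lug tips, on which it stands; z up, y along its long side and its handle. The tray's underside is 12 mm above the origin. The same either way round (half a turn makes no difference).
- handle (a point): Middle of the caddy's handle bar, 93 mm above the caddy's origin. The bar runs along the caddy's y, is 16 mm wide (x), 126 mm long and 22 mm high, carried by posts at y = +-55 mm and free underneath for 40 mm between them.
- lug (a point): Tip of one of the caddy's four round black lugs, at x = 48, y = 70 mm from its origin; the others are at the other signs (+-48, +-70). A lug is 10 mm in diameter and 12 mm long, its last 3 mm tapering to 8 mm.
- base: Lower tray, grey, fixed to the desk, open, 106 (x) x 200 (y) mm, a marker lying in it; origin: centre of its underside, y along its long side. With the caddy home, the caddy's origin is 46 mm above this one, at x = 0 and y = the shift of the rails (see rails_mid); with its lugs on the rails beside the sockets it is at 58 mm.
- rails_mid (a point): Point on the grey tray, 58 mm above its origin, level with the tops of the white rails: two at x = +-48 mm, 24 mm wide, 190 mm long, each with two square sockets 13 x 13 mm, 14 mm deep, 70 mm either side of the rail's middle. Both rails are shifted together by -18 to 18 mm along y from this point, a shift no reading gives; they stay put below about 50 N.
- eraser: Eraser in a blue paper sleeve, 20x42x13 mm, loose in the caddy; origin: centre of its underside.
- sharpener: Small metal pencil sharpener, 24x15x18 mm, loose in the caddy; origin: centre of its underside.
- mug: Blue mug, 92x127x95 mm, standing behind the work, to be left alone; origin: centre of its foot.
- puck: Round dark conference speaker, 111 mm across, 27 mm high, below the near right end of the big fixed monitor (about x 0.65, y 0, its screen standing up to 0.5 m high and running away to the left): keep arm and gripper clear of that screen. To be left alone; origin: centre of its underside.
- tape: Roll of tape lying flat near the front of the grey tray (not the one far left), 49 mm across, 19 mm high, to be left alone; origin: centre of its underside.
Not all that is in view belongs to the job. Of the things that look like the eraser, the smaller one is meant.

How it is judged:
By the outcome, as a careful person would: the job done as asked, in the order asked, and still so for the second after the job is handed in, with the robot touching nothing.
It also fails if it takes over 72 s, if anything falls off the work surface, if the arm or the gripper's body presses on something with over 40 N, if the wrist force passes 120 N, or if a joint passes its speed limit or range.

## Working session

There is one attempt and no reset: what is moved stays moved. The work goes in short steps, Python scripts to look and compute and a tool call to move; the robot and the scene stay as the last step left them, time stands still between calls to the robot, and variables do not carry over. Pictures are saved under pics/ and viewed, on a budget of 10 in all, crops included, one or two more only if the job needs it, and the job is handed in when it is done.

Besides the shell and the picture viewer there is one more tool, called after "Request:" by a JSON object that holds its "method" and its "body", one argument or row to a line. send_rows: Moves the arm, as the interface text tells. Its arguments: {"type":"object","properties":{"rows":{"type":"array"}},"required":["rows"]}

```bash
ls; mkdir -p pics; cat > h.py <<'E'
import numpy as np, cv2
from cell import ctrl
def W(cam,uv,depth,cal=None,r=2):
    c=cal or ctrl.get_calibration(cam); K=np.array(c["intrinsics"]);T=np.array(c["T"])
    u,v=uv; p=depth[max(0,int(v)-r):int(v)+r+1,max(0,int(u)-r):int(u)+r+1]; p=p[p>0]
    z=np.median(p); X=np.array([(u-K[0,2])/K[0,0]*z,(v-K[1,2])/K[1,1]*z,z,1]); return (T@X)[:3]
def cloud(cam,depth,cal=None):
    c=cal or ctrl.get_calibration(cam); K=np.array(c["intrinsics"]);T=np.array(c["T"])
    v,u=np.mgrid[:480,:640]; z=depth
    P=np.stack([(u-K[0,2])/K[0,0]*z,(v-K[1,2])/K[1,1]*z,z],-1)
    return P@T[:3,:3].T+T[:3,3]
E
python3 - <<'E'
from h import *
print(ctrl.read_state(), ctrl.tcp_to_tips)
for cam in ("scene","top"):
    im,d=ctrl.get_image(cam); cv2.imwrite(f"pics/{cam}0.png",im); np.save(f"/tmp/{cam}.npy",d)
    for q in ("tray","handle","base","rails_mid","eraser","sharpener","mug","puck","tape"):
        for r in ctrl.place_of(cam,q)[:2]: print(cam,q,np.round(r["uv"]),round(r["confidence"],2),np.round(W(cam,r["uv"],d)))
E
```

```text
pics
{'clock': 0.0, 'qpos': array([-1.37177084,  0.62934407,  0.03846372,  1.51836816, -0.02701318,
        0.99626883, -0.01998753]), 'qd': array([-1.10273364e-03, -4.20967194e-04, -7.67751574e-05,  1.63403610e-03,
        1.05922429e-03, -1.40065659e-04, -2.76187456e-04]), 'tau': array([ 7.39585848e-04, -5.63405156e+01,  1.22640911e+00, -1.93440181e+01,
        1.10477814e-02,  1.06668868e-02, -9.02143086e-06]), 'eef_pos': array([169.94583225, 626.73118589, 218.9907665 ]), 'tool_rot': array([-3.13972303e+00,  2.61467033e-05,  2.87675488e+00]), 'force': array([ 0.37573254,  0.34906775, -0.68522928]), 'torque': array([ 0.00486339,  0.02840826, -0.0757722 ]), 'width': 85.53894696903407} 11.0
scene tray [237. 278.] 0.87 [425.  55.  44.]
scene tray [334. 236.] 0.58 [658. -33.  26.]
scene handle [232. 238.] 0.97 [474.  94.  94.]
scene base [429. 329.] 0.85 [ 455. -315.   52.]
scene rails_mid [432. 302.] 0.57 [ 558. -286.   21.]
scene eraser [287. 349.] 0.8 [ 332. -109.   18.]
scene eraser [236. 280.] 0.63 [424.  56.  41.]
scene mug [425. 244.] 0.87 [ 727. -212.   21.]
scene puck [335. 239.] 0.94 [653. -38.  25.]
scene tape [389. 384.] 0.64 [ 339. -292.   18.]
top tray [260. 272.] 0.76 [477.  79. 103.]
top tray [230. 254.] 0.28 [523. 159.  16.]
top handle [251. 269.] 0.8 [484.  97. 105.]
top rails_mid [450. 251.] 0.79 [ 519. -311.   18.]
top eraser [359. 332.] 0.93 [ 353. -112.   21.]
top eraser [268. 284.] 0.51 [455.  74.  29.]
top sharpener [274. 253.] 0.42 [521.  62.  29.]
top mug [389. 143.] 0.62 [ 753. -188.   34.]
top tape [440. 333.] 0.63 [ 346. -285.    3.]
```

View pics/scene0.png

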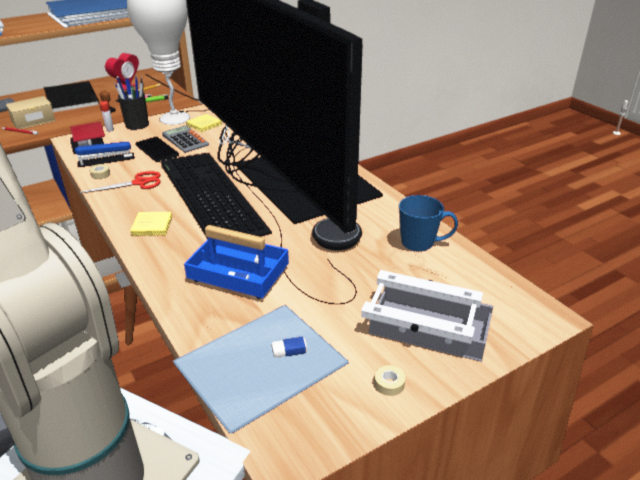

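View pics/top0.png

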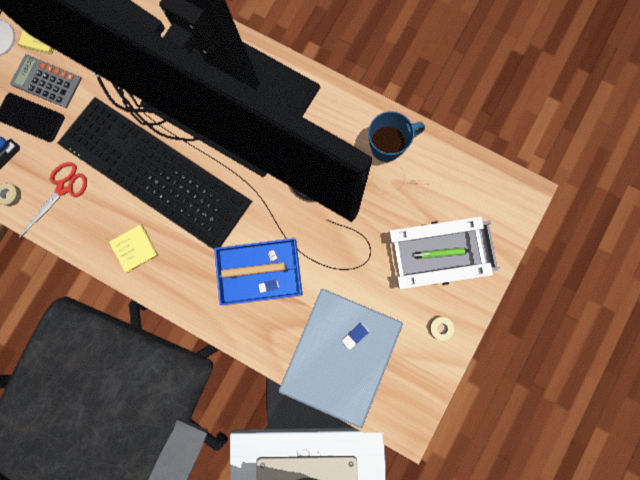

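The caddy is at about (258,270) in the top view with the eraser (268,287) and sharpener (272,256) inside. The rails are at about (443,253), with dark sockets visible near (403,233). The tape is at (441,328) and the mug at (390,137). Next I'll fit the geometry.

```bash
python3 - <<'E'
from h import *
im=cv2.imread("pics/top0.png"); d=np.load("/tmp/top.npy"); P=cloud("top",d)
def box(m,n):
    p=P[m][:,:2].astype(np.float32); r=cv2.minAreaRect(p); print(n,m.sum(),np.round(r[0],1),np.round(r[1],1),round(r[2],1),"z",np.round(np.percentile(P[m][:,2],[5,50,95]),1))
x,y,z=P[...,0],P[...,1],P[...,2]
b,g,r=[im[...,i].astype(int) for i in range(3)]
near=(abs(x-480)<110)&(abs(y-90)<130)
box(near&(z>85)&(z<120)&(r>b+20),"handle")
box(near&(z>38)&(z<60)&(b>r+60),"caddy rim")
nb=(abs(x-515)<90)&(abs(y+310)<140)
white=(b>170)&(g>170)&(r>170)
box(nb&(z>48)&(z<70)&white,"white top")
box(nb&(z>-5)&(z<70)&(white|(abs(r-b)<20)&(g<200))&(z>12),"base all")
mon=(z>60)&(x>450)&(y<150)&(y>-100)&(abs(r-b)<30)&(g<60)&~near
print("monitor min x / min y",np.percentile(x[mon],[0.5,2]),np.percentile(y[mon],[.5,2]))
cv2.imwrite("pics/c.png",cv2.resize(im[205:300,375:510],None,fx=5,fy=5,interpolation=cv2.INTER_CUBIC))
E
```

```text
handle 479 [481.9  94.7] [ 15.6 124.7] 5.9 z [101.4 104.4 107. ]
caddy rim 612 [481.8  95. ] [119.1 169.6] 6.0 z [40.8 47.7 51.1]
white top 2112 [ 512.2 -281.2] [121.9 190.5] 7.4 z [54.  58.1 61.1]
base all 2955 [ 513.7 -292.1] [127.5 212.7] 7.3 z [20.2 57.2 60.8]
monitor min x / min y [569.93553825 573.03481218] [-98.66051201 -94.02393654]
```

View pics/c.png

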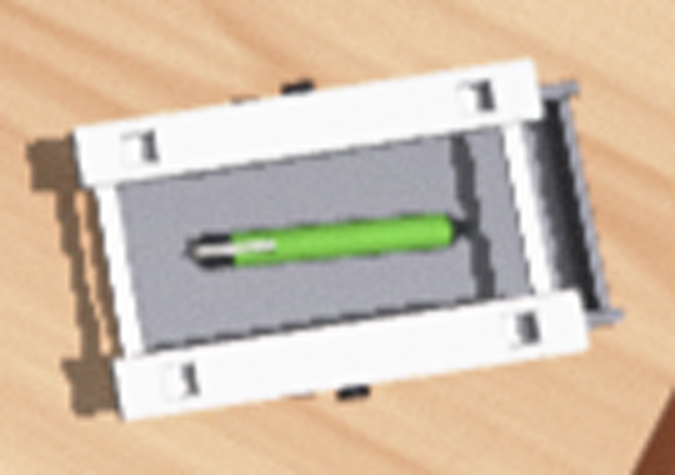

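The top view shows the rails shifted left on the grey tray and all four sockets clearly. The fits match the stated sizes:

| Item | Centre (mm) | Angle | Size (mm) |
|---|---|---|---|
| Caddy | (482, 95) | 5.9° | 119 x 170 |
| Rails | (512, -281) | 7.4° | 122 x 190 |

I'll move above the caddy.

Request:
{"method": "send_rows", "body": {
  "rows": [
    {"x": 2, "y": -3.3, "roll": -4},
    {"x": 4, "y": -6.6, "roll": -8},
    {"x": 6, "y": -10, "roll": -13},
    {"x": 8, "y": -13.5, "roll": -18},
    {"x": 10, "y": -17, "roll": -22}
  ]
}}

```text
$.rows[0]: bad value
```

Request:
{"method": "send_rows", "body": {
  "rows": [
    {"x": 2, "y": -3.4, "roll": -4.5},
    {"x": 4, "y": -6.8, "roll": -9},
    {"x": 6, "y": -10.2, "roll": -13.5},
    {"x": 8, "y": -13.6, "roll": -18},
    {"x": 10, "y": -17, "roll": -22}
  ]
}}

```text
$.rows[0]: bad value
```

Request:
{"method": "send_rows", "body": {
  "rows": [
    {"x": 2.2, "y": -3.8, "roll": -5},
    {"x": 4.4, "y": -7.6, "roll": -10},
    {"x": 6.6, "y": -11.4, "roll": -15},
    {"x": 8.8, "y": -15, "roll": -20},
    {"x": 11.2, "y": -19.2, "roll": -24.9}
  ]
}}

```text
$.rows[0]: bad value
```

Request:
{"method": "send_rows", "body": {
  "rows": [
    {"x": 0},
    {"x": 0},
    {"x": 0}
  ]
}}

```text
$.rows[0]: bad value
```

```bash
cat > rim.py <<'E'
from h import *
s=ctrl.read_state(); cal=ctrl.get_calibration("wrist")
im,d=ctrl.get_image("wrist"); cv2.imwrite("pics/w1.png",im); P=cloud("wrist",d,cal)
x,y,z=P[...,0],P[...,1],P[...,2]; b,g,r=[im[...,i].astype(int) for i in range(3)]
def box(m,n):
    p=P[m][:,:2].astype(np.float32); q=cv2.minAreaRect(p); print(n,m.sum(),np.round(q[0],1),np.round(q[1],1),round(q[2],1),"z",np.round(np.percentile(P[m][:,2],[5,50,95]),1))
print(s["clock"],s["eef_pos"],s["tool_rot"],s["qpos"],s["force"])
near=(d>0)&(abs(x-480)<110)&(abs(y-90)<130)
box(near&(z>85)&(z<120)&(r>b+20),"handle"); box(near&(z>38)&(z<56)&(b>r+60),"rim")
E
python3 rim.py
```

```text
1.0 [170.08746342 627.36478792 219.90415424] [-3.14158532e+00 -4.84165239e-05  2.87675906e+00] [-1.37179959  0.62841678  0.0385047   1.51739522 -0.02701869  0.99630543
 -0.019998  ] [ 0.66112224  0.29481548 -0.11916688]Traceback (most recent call last):
  File "rim.py", line 9, in <module>
    box(near&(z>85)&(z<120)&(r>b+20),"handle"); box(near&(z>38)&(z<56)&(b>r+60),"rim")
    ~~~^^^^^^^^^^^^^^^^^^^^^^^^^^^^^^^^^^^^^^^
  File "rim.py", line 6, in box
    p=P[m][:,:2].astype(np.float32); q=cv2.minAreaRect(p); print(n,m.sum(),np.round(q[0],1),np.round(q[1],1),round(q[2],1),"z",np.round(np.percentile(P[m][:,2],[5,50,95]),1))
                                                                                                                                        ~~~~~~~~~~~~~^^^^^^^^^^^^^^^^^^^^^
    return _quantile_unchecked(
        a, q, axis, out, overwrite_input, method, keepdims, weights)
    return _ureduce(a,
                    func=_quantile_ureduce_func,
    ...<5 lines>...
                    overwrite_input=overwrite_input,
                    method=method)
    r = func(a, **kwargs)
    result = _quantile(arr,
                       quantiles=q,
    ...<2 lines>...
                       out=out,
                       weights=wgt)
    slices_having_nans = np.isnan(arr[-1, ...])
                                  ~~~^^^^^^^^^
IndexError: index -1 is out of bounds for axis 0 with size 0
```

View pics/w1.png

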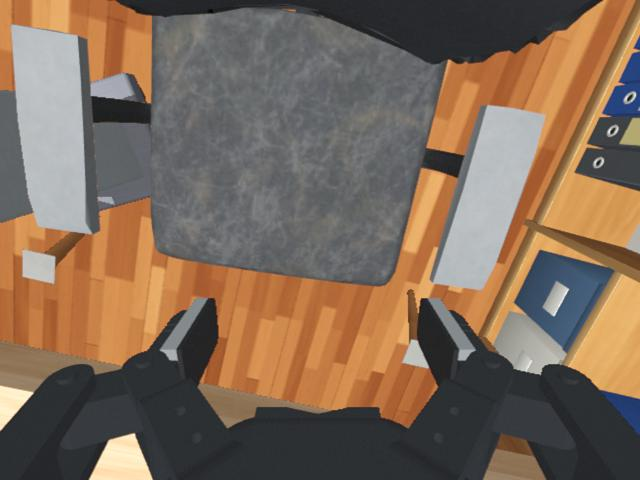

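The arm hasn't moved. The wrist camera only shows the chair seat, and the rows were refused because each one needs every key. I'll resend them in full.

Request:
{"method": "send_rows", "body": {
  "rows": [
    {"x": 2, "y": -3.3, "z": 0, "roll": -4, "claw": 0},
    {"x": 4, "y": -6.6, "z": 0, "roll": -8, "claw": 0},
    {"x": 6, "y": -10, "z": 0, "roll": -13, "claw": 0},
    {"x": 8, "y": -13.5, "z": 0, "roll": -18, "claw": 0},
    {"x": 10, "y": -17, "z": 0, "roll": -22, "claw": 0}
  ]
}}

```text
clock: 1.47
eef_pos: [270.8, 455.8, 220.1]
tool_rot: [3.141, -0.0, 2.489]
force: [0.4, 0.1, 0.1]
width: 85.2
```

Request:
{"method": "send_rows", "body": {
  "rows": [
    {"x": 2, "y": -3.4, "z": 0, "roll": -4.5, "claw": 0},
    {"x": 4, "y": -6.8, "z": 0, "roll": -9, "claw": 0},
    {"x": 6, "y": -10.2, "z": 0, "roll": -13.5, "claw": 0},
    {"x": 8, "y": -13.6, "z": 0, "roll": -18, "claw": 0},
    {"x": 10, "y": -17, "z": 0, "roll": -22, "claw": 0}
  ]
}}

```text
clock: 1.88
eef_pos: [370.8, 285.8, 220.3]
tool_rot: [3.141, -0.0, 2.105]
force: [0.9, 0.2, -0.4]
width: 85.3
```

Request:
{"method": "send_rows", "body": {
  "rows": [
    {"x": 2.2, "y": -3.5, "z": 0, "roll": -5, "claw": 0},
    {"x": 4.4, "y": -7, "z": 0, "roll": -10, "claw": 0},
    {"x": 6.6, "y": -10.6, "z": 0, "roll": -15, "claw": 0},
    {"x": 8.8, "y": -14.4, "z": 0, "roll": -20, "claw": 0},
    {"x": 11.2, "y": -17.8, "z": 0, "roll": -24.9, "claw": 0}
  ]
}}

```text
clock: 2.3
eef_pos: [480.9, 109.6, 220.2]
tool_rot: [3.142, -0.0, 1.67]
force: [0.7, 0.8, 0.0]
width: 85.5
```

Request:
{"method": "send_rows", "body": {
  "rows": [
    {"x": 0, "y": -1.4, "z": 0, "roll": 0, "claw": 0},
    {"x": 0, "y": -1.4, "z": 0, "roll": 0, "claw": 0},
    {"x": 0, "y": -1.4, "z": 0, "roll": 0, "claw": 0}
  ]
}}

```text
clock: 2.55
eef_pos: [480.5, 97.1, 219.9]
tool_rot: [-3.141, -0.0, 1.672]
force: [-0.2, 0.2, -1.2]
width: 85.7
```

```bash
python3 rim.py
```

```text
2.55 [480.4791164   97.08681783 219.92840237] [-3.14131840e+00 -4.23039360e-04  1.67231107e+00] [-0.54830789  0.42770088  0.4105735   1.95998084 -0.23356718  0.79973142
  0.09469276] [-0.19176077  0.17550733 -1.16748293]
handle 2638 [480.5  94.5] [ 15.2 125.3] 5.7 z [ 99.9 101.7 103. ]
rim 2912 [480.5  94.2] [119.1 169.2] 5.8 z [39.4 45.4 46.9]
```

View pics/w1.png

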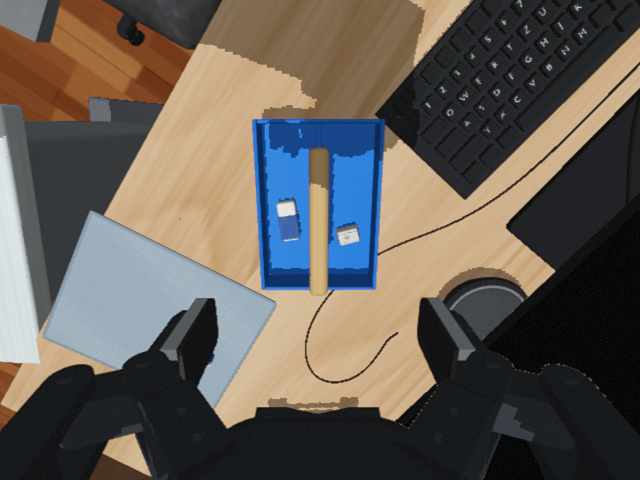

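The handle runs vertically at (319,220) between the fingers, and the jaws are aligned at 95.8° against its 5.8° axis. The eraser (288,220) and sharpener (347,235) are both in the caddy. I'll check how close the monitor is from the saved depth, and descend.

Request:
{"method": "send_rows", "body": {
  "rows": [
    {"x": 0, "y": -0.1, "z": -3.5, "roll": 0, "claw": 0},
    {"x": 0, "y": -0.2, "z": -7, "roll": 0, "claw": 0},
    {"x": 0, "y": -0.25, "z": -10, "roll": 0, "claw": 0},
    {"x": 0, "y": -0.25, "z": -12.5, "roll": 0, "claw": 0},
    {"x": 0, "y": -0.25, "z": -13.5, "roll": 0, "claw": 0}
  ]
}}

```text
clock: 3.02
eef_pos: [477.9, 97.1, 82.1]
tool_rot: [-3.136, -0.001, 1.678]
force: [0.1, 0.2, 0.9]
width: 85.2
```

Request:
{"method": "send_rows", "body": {
  "rows": [
    {"x": 0, "y": 0, "z": 0, "roll": 0, "claw": 0},
    {"x": 0, "y": 0, "z": 0, "roll": 0, "claw": 0.4},
    {"x": 0, "y": 0, "z": 0, "roll": 0, "claw": 0.6},
    {"x": 0, "y": 0, "z": 0, "roll": 0, "claw": 1},
    {"x": 0, "y": 0, "z": 0, "roll": 0, "claw": 1}
  ]
}}

```text
clock: 3.43
eef_pos: [481.5, 95.5, 86.2]
tool_rot: [3.139, -0.001, 1.675]
force: [0.1, -0.7, 0.2]
width: 38.9
```

Request:
{"method": "send_rows", "body": {
  "rows": [
    {"x": 0, "y": 0, "z": 0, "roll": 0, "claw": 1},
    {"x": 0, "y": 0, "z": 0, "roll": 0, "claw": 1},
    {"x": 0, "y": 0, "z": 0, "roll": 0, "claw": 1},
    {"x": 0, "y": 0, "z": 0, "roll": 0, "claw": 1},
    {"x": 0, "y": 0, "z": 0, "roll": 0, "claw": 1}
  ]
}}

```text
clock: 3.85
eef_pos: [481.6, 95.3, 85.8]
tool_rot: [3.139, -0.001, 1.674]
force: [-0.3, 1.0, 7.1]
width: 13.9
```

```bash
python3 - <<'E'
from h import *
for c in ("scene","top"):
    d=np.load(f"/tmp/{c}.npy"); P=cloud(c,d)[d>0]
    for lo,hi in ((100,200),(200,350),(350,550)):
        m=P[(P[:,2]>lo)&(P[:,2]<hi)&(P[:,0]>350)&(P[:,1]<250)&(P[:,1]>-150)&(P[:,0]<900)]
        m=m[m[:,2]>107] 
        for y0 in range(-150,250,50):
            k=m[(m[:,1]>=y0)&(m[:,1]<y0+50)]
            if len(k)>20: print(c,lo,y0,"xmin",np.round(np.percentile(k[:,0],1)))
print(ctrl.read_state())
E
```

```text
scene 100 -150 xmin 568.0
scene 100 -100 xmin 569.0
scene 100 -50 xmin 598.0
scene 100 0 xmin 630.0
scene 100 50 xmin 661.0
scene 100 100 xmin 692.0
scene 100 150 xmin 724.0
scene 100 200 xmin 755.0
scene 200 -150 xmin 567.0
scene 200 -100 xmin 569.0
scene 200 -50 xmin 599.0
scene 200 0 xmin 630.0
scene 200 50 xmin 661.0
scene 200 100 xmin 692.0
scene 200 150 xmin 723.0
scene 200 200 xmin 755.0
scene 350 -150 xmin 568.0
scene 350 -100 xmin 568.0
scene 350 -50 xmin 599.0
scene 350 0 xmin 630.0
scene 350 50 xmin 661.0
scene 350 100 xmin 693.0
scene 350 150 xmin 723.0
scene 350 200 xmin 755.0
top 100 -150 xmin 569.0
top 100 -100 xmin 569.0
top 100 -50 xmin 599.0
top 100 0 xmin 630.0
top 100 50 xmin 479.0
top 100 100 xmin 482.0
top 100 150 xmin 724.0
top 100 200 xmin 755.0
top 200 -150 xmin 570.0
top 200 -100 xmin 569.0
top 200 -50 xmin 599.0
top 200 0 xmin 630.0
top 200 50 xmin 661.0
top 200 100 xmin 693.0
top 200 150 xmin 724.0
top 200 200 xmin 755.0
top 350 -150 xmin 569.0
top 350 -100 xmin 569.0
top 350 -50 xmin 599.0
top 350 0 xmin 631.0
top 350 50 xmin 661.0
top 350 100 xmin 693.0
top 350 150 xmin 724.0
top 350 200 xmin 755.0
{'clock': 3.85, 'qpos': array([-0.43921557,  0.63765378,  0.27663938,  2.0815971 , -0.37076326,
        0.46613849,  0.22224721]), 'qd': array([-0.00044659,  0.00039625, -0.00133697,  0.00021372, -0.00074431,
       -0.00050785, -0.00074307]), 'tau': array([ 1.72004239e-01, -4.28991795e+01,  3.73812832e+00, -8.54149640e+00,
        7.55709875e-02, -1.95457425e-02,  1.04306167e-02]), 'eef_pos': array([481.55177707,  95.29280366,  85.76057906]), 'tool_rot': array([ 3.13937586e+00, -5.03934816e-04,  1.67410497e+00]), 'force': array([-0.25042461,  1.02101752,  7.0516178 ]), 'torque': array([ 0.09378529, -0.00466165, -0.04527119]), 'width': 13.86572993205392}
```

It has gripped (width 13.9). The monitor's near end is at about x 568, y -110, so I'll carry the caddy past it at x of about 430. Lifting first.

Request:
{"method": "send_rows", "body": {
  "rows": [
    {"x": 0, "y": 0, "z": 0.3, "roll": 0, "claw": 1},
    {"x": 0, "y": 0, "z": 1, "roll": 0, "claw": 1},
    {"x": 0, "y": 0, "z": 2, "roll": 0, "claw": 1},
    {"x": 0, "y": 0, "z": 3, "roll": 0, "claw": 1},
    {"x": 0, "y": 0, "z": 4, "roll": 0, "claw": 1}
  ]
}}

```text
clock: 4.27
eef_pos: [480.4, 95.0, 125.9]
tool_rot: [-3.141, 0.0, 1.674]
force: [0.2, 0.0, -4.1]
width: 13.9
```

Request:
{"method": "send_rows", "body": {
  "rows": [
    {"x": -0.5, "y": 0, "z": 1.5, "roll": 0, "claw": 1},
    {"x": -1.5, "y": -0.5, "z": 3, "roll": 0, "claw": 1},
    {"x": -2.5, "y": -1.5, "z": 4.5, "roll": 0, "claw": 1},
    {"x": -3.5, "y": -3, "z": 6, "roll": 0, "claw": 1},
    {"x": -4.5, "y": -5, "z": 7, "roll": 0, "claw": 1}
  ]
}}

```text
clock: 4.68
eef_pos: [435.5, 45.8, 196.8]
tool_rot: [3.14, -0.001, 1.677]
force: [0.5, -0.6, -3.9]
width: 13.7
```

Request:
{"method": "send_rows", "body": {
  "rows": [
    {"x": -0.3, "y": -2, "z": 0, "roll": 0, "claw": 1},
    {"x": -0.5, "y": -4, "z": 0, "roll": 0, "claw": 1},
    {"x": -0.5, "y": -6, "z": 0, "roll": 0, "claw": 1},
    {"x": -0.5, "y": -8, "z": 0, "roll": 0, "claw": 1},
    {"x": -0.5, "y": -10, "z": 0, "roll": 0, "claw": 1}
  ]
}}

```text
clock: 5.1
eef_pos: [430.3, -55.8, 195.9]
tool_rot: [3.141, -0.0, 1.674]
force: [0.5, 0.6, -4.6]
width: 13.5
```

Request:
{"method": "send_rows", "body": {
  "rows": [
    {"x": 0, "y": -2, "z": 0, "roll": 0, "claw": 1},
    {"x": 0, "y": -4, "z": 0, "roll": 0, "claw": 1},
    {"x": 0, "y": -6, "z": 0, "roll": 0, "claw": 1},
    {"x": 0, "y": -8, "z": 0, "roll": 0, "claw": 1},
    {"x": 0, "y": -10, "z": 0, "roll": 0, "claw": 1}
  ]
}}

```text
clock: 5.52
eef_pos: [430.3, -155.9, 195.8]
tool_rot: [3.141, 0.0, 1.674]
force: [-0.3, 0.0, -3.8]
width: 14.3
```

Request:
{"method": "send_rows", "body": {
  "rows": [
    {"x": 0.5, "y": -2, "z": 0, "roll": 0.3, "claw": 1},
    {"x": 2, "y": -4.5, "z": 0, "roll": 0.6, "claw": 1},
    {"x": 4, "y": -7, "z": 0, "roll": 0.9, "claw": 1},
    {"x": 6, "y": -9.5, "z": 0, "roll": 1.2, "claw": 1},
    {"x": 7.2, "y": -11.5, "z": 0, "roll": 1.5, "claw": 1}
  ]
}}

```text
clock: 5.93
eef_pos: [504.6, -272.2, 196.0]
tool_rot: [3.139, 0.002, 1.701]
force: [1.3, -0.0, -3.8]
width: 14.0
```

Request:
{"method": "send_rows", "body": {
  "rows": [
    {"x": 0.5, "y": -0.7, "z": -1, "roll": 0, "claw": 1},
    {"x": 0.9, "y": -1.1, "z": -1.5, "roll": 0, "claw": 1},
    {"x": 0.9, "y": -1.1, "z": -2, "roll": 0, "claw": 1},
    {"x": 0.9, "y": -1.1, "z": -2, "roll": 0, "claw": 1},
    {"x": 0.9, "y": -1.1, "z": -2, "roll": 0, "claw": 1}
  ]
}}

```text
clock: 6.35
eef_pos: [510.5, -279.0, 174.5]
tool_rot: [-3.14, -0.002, 1.701]
force: [0.6, 0.3, -3.6]
width: 13.9
```

```bash
cat > m.py <<'E'
from h import *
import sys
s=ctrl.read_state(); print(s["clock"],np.round(s["eef_pos"],1),"yaw",np.degrees(s["tool_rot"][2]),np.round(s["force"],1),s["qpos"].round(2))
n=sys.argv[1]
for cam in ("wrist","top","scene"):
    cal=ctrl.get_calibration(cam); im,d=ctrl.get_image(cam); cv2.imwrite(f"pics/{cam}{n}.png",im); np.save(f"/tmp/{cam}{n}.npy",d)
    P=cloud(cam,d,cal); x,y,z=P[...,0],P[...,1],P[...,2]; b,g,r=[im[...,i].astype(int) for i in range(3)]
    near=(d>0)&(abs(x-512)<110)&(abs(y+281)<130)
    zo=s["eef_pos"][2]-85.8
    for nm,m in (("rim",near&(abs(z-zo-48)<8)&(b>r+60)),("handle",near&(z>zo+85)&(z<zo+115)&(r>b+20)),("white",near&(abs(z-58)<8)&(b>170)&(g>170)&(r>170))):
        if m.sum()<50: continue
        p=P[m]; q=cv2.minAreaRect(p[:,:2].astype(np.float32)); print(cam,nm,m.sum(),np.round(q[0],1),np.round(q[1],1),round(q[2],1),"z",np.round(np.percentile(p[:,2],[5,50,95]),1))
E
python3 m.py 2
python3 -c "
import cv2,numpy as np
a=cv2.imread('pics/wrist2.png');b=cv2.imread('pics/scene2.png')
cv2.imwrite('pics/d.png',np.hstack([cv2.resize(a,(400,300)),b[180:480-0,300:640][:300,:340]]))"
```

```text
6.35 [ 510.5 -279.   174.5] yaw 97.48639779845801 [ 0.6  0.3 -3.6] [ 0.22  0.61  0.36  1.77 -0.28  0.82  0.85]
wrist rim 5791 [ 509.4 -280.2] [119.3 169.6] 7.3 z [129.4 134.3 135.7]
wrist handle 8398 [ 509.3 -278.2] [ 15.9 122.3] 7.4 z [188.1 190.3 191.5]
top rim 399 [ 507.1 -243.8] [119.9  99.6] 7.5 z [130.3 136.7 140.1]
top handle 275 [ 507.4 -245.8] [14.7 59.2] 7.6 z [190.1 193.2 195.3]
scene rim 1139 [ 510.  -280.7] [122.8 169.1] 7.3 z [129.2 133.7 138.8]
scene handle 925 [ 511.6 -280. ] [ 25.8 125.9] 10.5 z [175.3 187.3 193.8]
scene white 883 [ 509.7 -281.8] [125.  190.3] 7.3 z [50.9 56.6 59.5]
```

View pics/d.png

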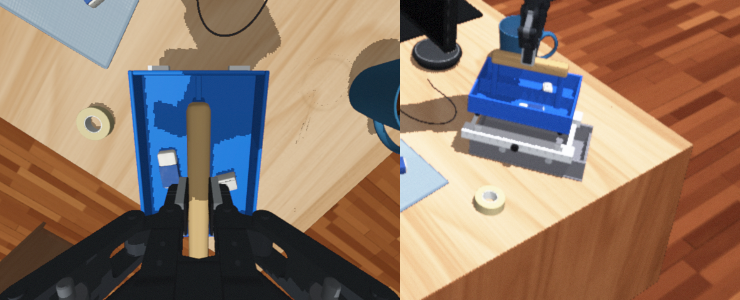

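The caddy is held level over the rails at 7.3–7.5°, parallel to them, with both items inside. The tape (95,122) and mug (370,90) are clear. The rail ends show past the caddy at (160,68) and (240,68), so I'll measure them relative to the caddy rim in the wrist view.

```bash
python3 - <<'E'
from h import *
im=cv2.imread("pics/wrist2.png"); d=np.load("/tmp/wrist2.npy"); P=cloud("wrist",d)
x,y,z=P[...,0],P[...,1],P[...,2]; b,g,r=[im[...,i].astype(int) for i in range(3)]
a=np.radians(7.4); ux=np.array([np.cos(a),np.sin(a)]); uy=np.array([-np.sin(a),np.cos(a)])
def loc(m,n):
    q=P[m][:,:2]; X=q@ux; Y=q@uy; print(n,m.sum(),"x",np.percentile(X,[1,99]).round(1),"y",np.percentile(Y,[1,99]).round(1),"z",np.median(P[m][:,2]).round(1))
rim=(abs(z-135)<8)&(b>r+60)&(y<-150)&(y>-400); loc(rim,"rim")
w=(abs(z-57)<8)&(np.abs(x-512)<90)&(y>-215)&(y<-150)&(abs(b-r)<40)
n,l,st,c=cv2.connectedComponentsWithStats(w.astype(np.uint8))
for i in range(1,n):
    if st[i,4]>15: loc(l==i,f"comp{c[i].round()}")
print("top rails local",np.array([512.2,-281.2])@ux,np.array([512.2,-281.2])@uy)
for i,cam in enumerate(("scene2",)):
    pass
E
```

```text
rim 6487 x [410.8 529.1] y [-402.6 -259.9] z 134.9
comp[253. 108.] 244 x [411.1 434.9] y [-257.4 -252.5] z 56.6
comp[383. 108.] 262 x [506.8 530.3] y [-257.5 -252.6] z 57.0
top rails local 471.7166476150083 -344.82703542915266
```

Request:
{"method": "send_rows", "body": {
  "rows": [
    {"x": 0.08, "y": -0.29, "z": -0.6, "roll": 0, "claw": 1},
    {"x": 0.08, "y": -0.29, "z": -1.4, "roll": 0, "claw": 1},
    {"x": 0.08, "y": -0.29, "z": -2, "roll": 0, "claw": 1},
    {"x": 0.08, "y": -0.29, "z": -2.4, "roll": 0, "claw": 1},
    {"x": 0.08, "y": -0.29, "z": -2.4, "roll": 0, "claw": 1}
  ]
}}

```text
clock: 6.92
eef_pos: [511.4, -283.2, 149.4]
tool_rot: [-3.139, -0.002, 1.7]
force: [0.1, 0.2, -4.5]
width: 13.8
```

```bash
cat > l.py <<'E'
from h import *
s=ctrl.read_state(); zo=s["eef_pos"][2]-85.8
print(s["clock"],np.round(s["eef_pos"],1),np.degrees(s["tool_rot"]).round(2),np.round(s["force"],1),"origin z",zo)
a=np.radians(7.4); ux=np.array([np.cos(a),np.sin(a)]); uy=np.array([-np.sin(a),np.cos(a)])
for cam in ("wrist","scene"):
    cal=ctrl.get_calibration(cam); im,d=ctrl.get_image(cam); cv2.imwrite(f"pics/{cam}3.png",im); P=cloud(cam,d,cal)
    x,y,z=P[...,0],P[...,1],P[...,2]; b,g,r=[im[...,i].astype(int) for i in range(3)]
    def loc(m,n):
        q=P[m][:,:2]; X=q@ux; Y=q@uy; print(cam,n,m.sum(),"x",np.percentile(X,[1,99]).round(1),"y",np.percentile(Y,[1,99]).round(1),"z",np.median(P[m][:,2]).round(1))
    near=(d>0)&(abs(x-512)<100)&(y<-150)&(y>-420)
    rim=near&(abs(z-zo-46)<5)&(b>r+60); loc(rim,"rim")
    Q=cv2.minAreaRect(P[rim][:,:2].astype(np.float32)); print(Q,np.array(Q[0])@ux,np.array(Q[0])@uy)
    w=near&(abs(z-57)<8)&(abs(b-r)<40)&(g>90)
    n,l,st,c=cv2.connectedComponentsWithStats(w.astype(np.uint8))
    for i in range(1,n):
        if st[i,4]>40: loc(l==i,f"comp{c[i].round()}")
E
python3 l.py
```

```text
6.9167 [ 511.4 -283.2  149.4] [-1.7987e+02 -1.0000e-01  9.7430e+01] [ 0.1  0.2 -4.5] origin z 63.594326552473476
wrist rim 5223 x [410.3 528.7] y [-402.2 -262.9] z 109.4
((510.2366027832031, -283.7025146484375), (119.54090118408203, 169.0423126220703), 7.199227809906006) 469.44729034771797 -347.0558301235933
wrist comp[246. 104.] 598 x [410.  433.8] y [-260.4 -251. ] z 55.9
wrist comp[389. 104.] 597 x [505.6 529.4] y [-260.6 -251.1] z 56.0
scene rim 968 x [409.  528.9] y [-431.9 -264. ] z 109.2
((510.06292724609375, -284.054931640625), (123.01787567138672, 170.37716674804688), 8.083617210388184) 469.2296715692023 -347.3829432474665
scene comp[479. 297.] 61 x [505.7 532.1] y [-440.1 -432.1] z 57.6
scene comp[418. 321.] 1284 x [408.3 433. ] y [-438.8 -252. ] z 57.2
```

At close range the caddy is within about 1 mm of the rails. I'll correct by +1.1 mm in y and lower it slowly, checking force and height.

Request:
{"method": "send_rows", "body": {
  "rows": [
    {"x": 0, "y": 0.11, "z": 0, "roll": 0, "claw": 1},
    {"x": 0, "y": 0.11, "z": -0.1, "roll": 0, "claw": 1},
    {"x": 0, "y": 0.11, "z": -0.3, "roll": 0, "claw": 1},
    {"x": 0, "y": 0.11, "z": -0.5, "roll": 0, "claw": 1},
    {"x": 0, "y": 0.11, "z": -0.5, "roll": 0, "claw": 1}
  ]
}}

```text
clock: 7.43
eef_pos: [512.1, -282.5, 145.6]
tool_rot: [-3.141, -0.0, 1.7]
force: [-1.3, 0.4, -3.9]
width: 13.2
```

Request:
{"method": "send_rows", "body": {
  "rows": [
    {"x": 0, "y": 0, "z": -0.08, "roll": 0, "claw": 1},
    {"x": 0, "y": 0, "z": -0.16, "roll": 0, "claw": 1},
    {"x": 0, "y": 0, "z": -0.24, "roll": 0, "claw": 1},
    {"x": 0, "y": 0, "z": -0.32, "roll": 0, "claw": 1},
    {"x": 0, "y": 0, "z": -0.32, "roll": 0, "claw": 1}
  ]
}}

```text
clock: 7.85
eef_pos: [512.3, -282.7, 142.5]
tool_rot: [-3.141, -0.0, 1.7]
force: [-0.1, -0.6, -3.4]
width: 13.6
```

Request:
{"method": "send_rows", "body": {
  "rows": [
    {"x": 0, "y": 0, "z": -0.08, "roll": 0, "claw": 1},
    {"x": 0, "y": 0, "z": -0.16, "roll": 0, "claw": 1},
    {"x": 0, "y": 0, "z": -0.24, "roll": 0, "claw": 1},
    {"x": 0, "y": 0, "z": -0.3, "roll": 0, "claw": 1},
    {"x": 0, "y": 0, "z": -0.3, "roll": 0, "claw": 1}
  ]
}}

```text
clock: 8.27
eef_pos: [512.3, -282.6, 139.6]
tool_rot: [-3.141, -0.0, 1.7]
force: [0.5, 0.7, -4.2]
width: 14.1
```

The lugs are about 4 mm below the rail tops with no contact force. I'll keep lowering.

Request:
{"method": "send_rows", "body": {
  "rows": [
    {"x": 0, "y": 0, "z": -0.08, "roll": 0, "claw": 1},
    {"x": 0, "y": 0, "z": -0.16, "roll": 0, "claw": 1},
    {"x": 0, "y": 0, "z": -0.24, "roll": 0, "claw": 1},
    {"x": 0, "y": 0, "z": -0.32, "roll": 0, "claw": 1},
    {"x": 0, "y": 0, "z": -0.4, "roll": 0, "claw": 1}
  ]
}}

```text
clock: 8.68
eef_pos: [512.3, -282.7, 135.6]
tool_rot: [-3.142, -0.0, 1.7]
force: [-0.1, 0.6, -5.2]
width: 13.4
```

Request:
{"method": "send_rows", "body": {
  "rows": [
    {"x": 0, "y": 0, "z": -0.06, "roll": 0, "claw": 1},
    {"x": 0, "y": 0, "z": -0.12, "roll": 0, "claw": 1},
    {"x": 0, "y": 0, "z": -0.18, "roll": 0, "claw": 1},
    {"x": 0, "y": 0, "z": -0.24, "roll": 0, "claw": 1},
    {"x": 0, "y": 0, "z": -0.24, "roll": 0, "claw": 1}
  ]
}}

```text
clock: 9.1
eef_pos: [512.3, -282.7, 133.2]
tool_rot: [-3.141, -0.0, 1.7]
force: [-0.5, -0.5, -4.2]
width: 13.6
```

Request:
{"method": "send_rows", "body": {
  "rows": [
    {"x": 0, "y": 0, "z": -0.04, "roll": 0, "claw": 1},
    {"x": 0, "y": 0, "z": -0.08, "roll": 0, "claw": 1},
    {"x": 0, "y": 0, "z": -0.12, "roll": 0, "claw": 1},
    {"x": 0, "y": 0, "z": -0.14, "roll": 0, "claw": 1},
    {"x": 0, "y": 0, "z": -0.14, "roll": 0, "claw": 1}
  ]
}}

```text
clock: 9.52
eef_pos: [512.4, -282.7, 131.9]
tool_rot: [3.141, -0.0, 1.7]
force: [-0.2, 0.1, -4.2]
width: 13.6
```

Request:
{"method": "send_rows", "body": {
  "rows": [
    {"x": 0, "y": 0, "z": -0.03, "roll": 0, "claw": 1},
    {"x": 0, "y": 0, "z": -0.06, "roll": 0, "claw": 1},
    {"x": 0, "y": 0, "z": -0.06, "roll": 0, "claw": 1},
    {"x": 0, "y": 0, "z": -0.06, "roll": 0, "claw": 1},
    {"x": 0, "y": 0, "z": -0.06, "roll": 0, "claw": 1}
  ]
}}

```text
clock: 9.93
eef_pos: [512.5, -282.7, 131.8]
tool_rot: [3.141, -0.0, 1.7]
force: [-1.3, 1.8, 4.9]
width: 13.6
```

The caddy has seated at TCP z 131.8, exactly as predicted. The force changed sign from -4.2 N to +4.9 N, so I'll release and rise.

Request:
{"method": "send_rows", "body": {
  "rows": [
    {"x": 0, "y": 0, "z": 0, "roll": 0, "claw": 0.75},
    {"x": 0, "y": 0, "z": 0, "roll": 0, "claw": 0.6},
    {"x": 0, "y": 0, "z": 0, "roll": 0, "claw": 0.4},
    {"x": 0, "y": 0, "z": 0, "roll": 0, "claw": 0.2},
    {"x": 0, "y": 0, "z": 0, "roll": 0, "claw": 0}
  ]
}}

```text
clock: 10.35
eef_pos: [512.4, -282.9, 131.3]
tool_rot: [3.141, 0.0, 1.7]
force: [-0.4, -0.2, -0.1]
width: 69.2
```

Request:
{"method": "send_rows", "body": {
  "rows": [
    {"x": 0, "y": 0, "z": 0, "roll": 0, "claw": 0},
    {"x": 0, "y": 0, "z": 0, "roll": 0, "claw": 0},
    {"x": 0, "y": 0, "z": 0, "roll": 0, "claw": 0},
    {"x": 0, "y": 0, "z": 0, "roll": 0, "claw": 0},
    {"x": 0, "y": 0, "z": 0.5, "roll": 0, "claw": 0}
  ]
}}

```text
clock: 10.77
eef_pos: [511.7, -282.3, 135.7]
tool_rot: [-3.14, -0.001, 1.7]
force: [-0.3, -0.6, 0.0]
width: 85.4
```

Request:
{"method": "send_rows", "body": {
  "rows": [
    {"x": 0, "y": 0, "z": 2, "roll": 0, "claw": 0},
    {"x": 0, "y": 0, "z": 4, "roll": 0, "claw": 0},
    {"x": 0, "y": 0, "z": 7, "roll": 0, "claw": 0},
    {"x": 0, "y": 0, "z": 10, "roll": 0, "claw": 0},
    {"x": 0, "y": 0, "z": 12, "roll": 0, "claw": 0}
  ]
}}

```text
clock: 11.18
eef_pos: [513.0, -283.5, 259.5]
tool_rot: [3.139, 0.002, 1.7]
force: [-0.0, 0.7, -0.1]
width: 85.7
```

```bash
sed -i 's/zo=s\["eef_pos"\]\[2\]-85.8/zo=46/' m.py; python3 m.py 4
python3 - <<'E'
from h import *
for cam in ("wrist","scene"):
    im=cv2.imread(f"pics/{cam}4.png"); d=np.load(f"/tmp/{cam}4.npy"); P=cloud(cam,d)
    x,y,z=P[...,0],P[...,1],P[...,2]; b,g,r=[im[...,i].astype(int) for i in range(3)]
    m=(d>0)&(abs(x-512)<90)&(y<-180)&(y>-390)&(abs(z-93)<9)&(b>r+60)&(z>85)
    q=P[m]-[512,-281,0]; A=np.c_[q[:,:2],np.ones(len(q))]; c=np.linalg.lstsq(A,q[:,2],rcond=None)[0]; print(cam,"rim tilt mrad",c[:2]*1e3,"z",c[2])
    for o in ("tape","mug","puck","eraser","sharpener"):
        for k in ctrl.place_of(cam,o)[:2]: print(cam,o,round(k["confidence"],2),W(cam,k["uv"],d).round())
a=cv2.imread('pics/wrist4.png');b=cv2.imread('pics/scene4.png')
cv2.imwrite('pics/e.png',np.hstack([cv2.resize(a,(400,300)),cv2.resize(b[200:380,300:540],(400,300),interpolation=cv2.INTER_CUBIC)]))
E
```

```text
11.1833 [ 513.  -283.5  259.5] yaw 97.40795144685374 [-0.   0.7 -0.1] [ 0.2   0.52  0.41  1.66 -0.24  1.    0.81]
wrist rim 2734 [ 511.5 -283.7] [119.4 169.3] 7.3 z [87.  91.5 93. ]
wrist handle 2823 [ 511.6 -283.2] [ 15.2 124.8] 7.4 z [145.7 147.7 149. ]
wrist white 133 [ 450.9 -199.7] [23.6 10.1] 7.1 z [54.8 56.1 57.3]
top rim 470 [ 512.  -273.9] [119.5 153.6] 7.4 z [87.5 93.8 97.1]
top handle 481 [ 512.7 -276.3] [ 15.  113.5] 6.8 z [147.2 150.  152.2]
top white 116 [ 476.  -267.9] [106.7 162.6] 24.9 z [54.9 58.1 61.6]
scene rim 1043 [ 511.1 -283.1] [122.7 170.1] 7.3 z [86.4 90.9 95.9]
scene handle 1016 [ 511.8 -283.5] [ 19.7 125.1] 7.6 z [132.7 145.5 150.7]
scene white 603 [ 509.3 -281.8] [122.8 190.3] 7.4 z [50.6 56.  59.3]
wrist rim tilt mrad [0.43808086 3.65582911] z 90.00480322845506
wrist tape 0.97 [ 353. -281.   -4.]
wrist mug 0.68 [ 712. -202.   71.]
wrist eraser 0.55 [ 481. -295.   68.]
wrist sharpener 0.57 [ 542. -305.   70.]
scene rim tilt mrad [-4.18082055 -4.61415245] z 90.33776027360732
scene mug 0.89 [ 726. -211.   26.]
scene puck 0.76 [655. -33.  26.]
scene eraser 0.65 [ 335. -113.   17.]
scene eraser 0.46 [ 455. -310.   85.]
scene sharpener 0.39 [ 516. -320.   80.]
```

View pics/e.png

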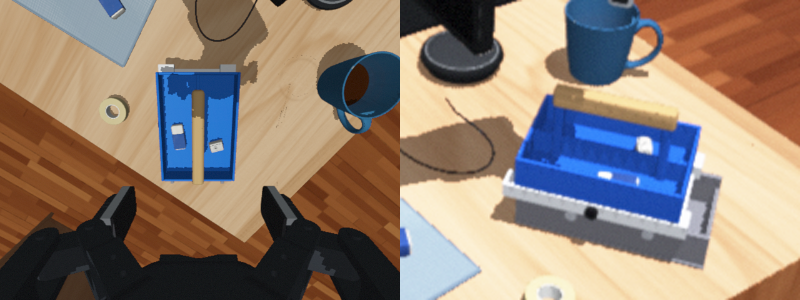

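The caddy sits flush on the rails with both items inside. The eraser is at (178,137) and the sharpener at (215,146) in the left half of the picture. The gripper is clear, and the mug, speaker and tape are where they were. In the top view the rim rose from 47.7 to 93.8 mm, against 46 mm expected, so I'm handing the job in.

```bash
python3 -c "
from cell import ctrl
print(ctrl.finish_job())"
```

```text
the job is handed in; nothing more can be done
None
```

The blue caddy is stacked on the grey tray with its lugs fully in the rail sockets, and I handed the job in at about 11 s of the 72 s allowed. I gripped it by the wooden handle, carried it clear of the monitor, lined it up with the rails and lowered it slowly. The lugs dropped in at the first try; I then let go and rose clear.

**Seating:**
- The arm stopped at the height expected for home (TCP z 131.8 mm), with only about 5 N showing at touchdown.
- The top camera shows the rim raised by 46.1 mm and the handle by 45.6 mm, against 46 mm expected.
- The rim is level to within about 5 mrad, which is roughly the measuring noise; the wrist and scene cameras disagreed slightly on the sign of that tilt.

**Position:** the cameras put the caddy's centre 1–2 mm off the measured rail centre. That is about their calibration error, and the full drop at near-zero side force speaks against misalignment.

**Surroundings:** the last picture shows the eraser and sharpener still in the caddy. The mug, speaker and tape are where they were, to within measuring error; the tape was found only in the wrist view.

**Refused calls:** four of my early move calls were refused because rows lacked some values. They moved nothing.

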